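# Line up a shim pack on an inclined stand and pin it

## Robot

A 7-joint arm with a two-finger parallel gripper is mounted at the origin on a cart in front of the work surface, level with it; the furniture and walls round the work are solid. World frame = base frame: x ahead of the robot, y to its left, z up, the work surface at z = 0. Lengths are in m, angles in rad, forces in N, time in s.
With the tool pointing down it reaches from about 0.35 to 0.9 m from the base axis. Payload 8.1 kg.
Tool frame: the origin (TCP) lies on the centre line of the jaws, within the pads' length; the fingertips stand 14 mm ahead of it and the grasp point (between the pads) lies 5 mm behind it; z points along the fingers, y is the direction in which the jaws open and shut (so a half turn about z gives the same grasp; the last joint's range is limited). The gripper opens to 92 mm and grips with 3 to 60 N. Pads are 19 mm wide; open, the fingers measure 130 mm over their backs; the gripper's body (75 mm by 190 mm) begins 47 mm behind the grasp point.
Start: joints at [-1.263, 0.434, 0.025, 1.573, -0.012, 1.134, -0.075], TCP at [0.25, 0.573, 0.241] pointing down, gripper open.
Joint ranges: [-2.62, 2.62], [-0.44, 2.09], [-1.27, 1.32], [0.08, 2.57], [-1.32, 4.46], [0.12, 2], [-2.74, 2.74]. Speed limits (rad/s): [2.22, 2.22, 3.01, 3.01, 3.14, 3.14, 3.14].

## Interface

Orientations are given as a rotation vector (axis times angle).
In Python, from cell import observe, eyes, arm gives the robot as it stands.
- The arm moves only by the tool step_arm, never from a script. Its argument "series" is a list that holds one entry, the list of rows, each a list of 5 numbers: the finger opening in m, from 0 to 0.0918, then the shift along the world's x, y, z in m, then the turn about the world's z in degrees. In form: [[[hand, dx, dy, dz, spin], ...]]. A call has 1 to 20 rows; each row is the pose to reach, as a shift and turn from the pose measured when the call began; what a row does not reach only later rows make up. A row lasts 1/12 s, in which the tool goes at most 41.7 mm and 7.16 degrees, less where a joint would pass 70% of its speed; a pose out of reach is approached as far as the arm can. A call with a gripper value outside its range is refused whole. The fingers move at their own pace and stop on an object; "squeeze" is the grip in N (left out, the last holds). Time passes only in rows, so rows that repeat a pose let the fingers close. It gives the time, the measured TCP pose, the force and the opening at its end, in the units of the state.
- observe(): the state, without advancing time (a new reading comes with each control period).
- eyes.get_image(name): name is "scene" or "top" or "wrist"; returns (picture, depth): 480x640x3 uint8, red, green, blue; 480x640 float32, m along the optical axis (not along the pixel's ray), 0 where there is no reading.
- eyes.camera_params(name): a dict with "intrinsics" (3x3 intrinsics, pixels), "position" and "attitude" of the camera in the world. Camera axes: x right, y down, z forward; pixel columns grow to the right and rows downward; lengths in m; the calibration is good to about 2 mm. A picture is of the moment at which its call begins: read the wrist's pose just before it. camera_params takes no time and is no camera call; for the wrist camera it gives the pose at the moment of the call.
- arm.sign_off(): hands the job in, once; it reports no verdict.
The state is a dict: "clock": time; "joints": joint angles; "dq": joint speeds; "joint_efforts": joint torques, N m; "position": TCP position; "ee_rot": TCP orientation; "force": force on the tool from outside, world axes, zero at the start; "ft_torque": the same for the moment, N m; "width": opening from 0.0 (shut) to 1.0 (fully open).
Only numpy, scipy, OpenCV 4.12 (cv2) and the standard library are available. Lean on these libraries where they do the work, as an engineer would, in place of code of your own. Each camera call takes 0.05 s, during which the arm holds its last target.

## Task

The three loose shim plates on the inclined stand lie staggered sideways: square them up over the stand's slot. Then take the headed pin from its rest and put it through all three plates, the slot and the hidden nut plate beneath, which floats a few millimetres sideways and must be felt for, until its collar sits on the top plate; let go. Push gently, never ram, and leave the brass tee and the arbor alone.

Things in the scene. Friction and masses are not known exactly. Their poses are not given: they have to be found in the camera images.
- bed: Tilted bed of the dark steel stand: bar 99 long (x) x 40 wide (y) x 16 mm thick with a through-slot, 17 mm along x, 32 mm along y. Origin: middle of the slot, on the upper face, 100 mm above the table. z: pin axis, up out of the bed, 25 deg from vertical, leaning to the robot; x: up the slope, away from the robot; y: level. Beside it is free to 15 mm below its face, then a 50 mm wide pocket.
- stand: Fixed stand with the bed; foot 140 x 100 mm, origin on the table below the bed's origin, yaw up to 0.3 rad. A keeper at each end of the bed, 60 mm wide, about 9 thick, rises 32 mm above the bed face (inner faces x = -40 and +41.5 mm); plates slide only along y. In a pocket 16.5 mm below the bed face a loose steel nut plate, 15.5 mm hole: x = 0, y within 7 mm either way, unseen, unreported.
- top_shim: Uppermost of 3 alike loose aluminium plates, 80 (x) x 44 (y) x 10 mm, 0.15 kg, 16.5 mm hole in the middle. Origin: centre of underside; axes as the bed's. It lies 20 mm above the bed face on the other two, whose places are not reported. Each starts shifted along y by up to 10 mm either way. Pinching the pack across its 44 mm width squares it; the pin can then carry it along y.
- pin: Headed steel pin, 118 mm long, 0.12 to 0.25 kg, standing nose down in the rest. Origin: centre of its collar's underside; z towards the handle. Shank 14 mm dia. to z = -67, then a chamfer to 13 mm dia. at the tip, z = -70 mm. Collar 28 mm dia., z = 0 to 6; round handle 22 mm dia., z = 6 to 48 mm. Home: collar on the top plate, origin 30 mm up the z axis of the bed.
- pin_rest: Grey block 70 x 70 x 50 mm fixed on the table, origin at the centre of its underside, z up; in its top a 16 mm blind hole, 42 mm deep. The pin stands in it on its tip, its collar's underside 78 mm above the table.
- arbor: Stepped steel arbor standing on the table, 43 mm diameter, 98 mm tall, origin under its centre; bystander.
- brass_tee: Brass tee fitting lying on the table, run 101 mm long (y) x 24 mm, branch up to 55 mm, origin under its centre; bystander.

How it is judged:
By the outcome, as a careful person would: the job done as asked, in the order asked, and still so for the second after the job is handed in, with the robot touching nothing.
It also fails if it takes over 61 s, if anything falls off the work surface, if the arm or the gripper's body presses on something with over 40 N, if the wrist force passes 120 N, or if a joint passes its speed limit or range.

## Working session

There is one attempt and no reset: what is moved stays moved. The work goes in short steps, Python scripts to look and compute and a tool call to move; the robot and the scene stay as the last step left them, time stands still between calls to the robot, and variables do not carry over. Pictures are saved under pics/ and viewed, and the job is handed in when it is done.

Besides the shell and the picture viewer there is one more tool, called after "Emit:" by a JSON object that holds its "method" and its "body", one argument or row to a line. step_arm: Moves the arm, as the interface text tells. Its arguments: {"type":"object","properties":{"series":{"type":"array"},"squeeze":{"type":"number"}},"required":["series"]}

```bash
ls; mkdir -p pics; cat > h.py <<'E'
import numpy as np, cv2
from cell import observe, eyes, arm
from scipy.spatial.transform import Rotation as R
np.set_printoptions(precision=4,suppress=True)
def grab(name,tag):
    p=eyes.camera_params(name)
    im,d=eyes.get_image(name)
    cv2.imwrite(f'pics/{tag}.png',im[:,:,::-1]); np.savez(f'pics/{tag}.npz',im=im,d=d,K=np.array(p['intrinsics']),t=np.array(p['position']),a=np.array(p['attitude']))
    return im,d,p
def load(tag):
    z=np.load(f'pics/{tag}.npz'); return z
def rot(a):
    a=np.array(a); 
    return a if a.shape==(3,3) else R.from_rotvec(a).as_matrix()
def ray(z,u,v):
    K=z['K']; r=np.linalg.inv(K)@np.array([u,v,1.]); return z['t'],rot(z['a'])@r
def on_plane(z,u,v,p0,n):
    o,r=ray(z,u,v); s=np.dot(np.array(p0)-o,n)/np.dot(r,n); return o+s*r
def at_depth(z,u,v,w=1):
    d=z['d'][int(v)-w:int(v)+w+1,int(u)-w:int(u)+w+1]; d=d[d>0]
    o,r=ray(z,u,v); return o+np.median(d)*r
def proj(z,P):
    c=rot(z['a']).T@(np.array(P)-z['t']); q=z['K']@c; return q[:2]/q[2]
E
python3 - <<'E'
from h import *
s=observe(); print(s)
for n in ['scene','top','wrist']:
    im,d,p=grab(n,n+'0'); print(n,p,(d>0).mean())
E
```

```text
pics
{'clock': 0.0, 'joints': array([-1.2626,  0.4352,  0.025 ,  1.5741, -0.0116,  1.134 , -0.0751]), 'dq': array([-0.0006, -0.0008,  0.0012,  0.0002,  0.0002, -0.0011,  0.0019]), 'joint_efforts': array([ -0.0012, -66.7861,   0.9847, -31.4451,  -0.0604,   0.0435,
         0.0001]), 'position': array([0.2494, 0.5725, 0.2399]), 'ee_rot': array([-0.6408, -3.0754,  0.0025]), 'force': array([-0.8288,  0.3485,  0.6292]), 'ft_torque': array([0.0147, 0.0405, 0.0542]), 'width': 0.9984336643939427}
scene {'intrinsics': array([[442.7038,   0.    , 320.7755],
       [  0.    , 442.7038, 238.0451],
       [  0.    ,   0.    ,   1.    ]]), 'position': array([ 0.2541, -0.5795,  0.6333]), 'attitude': array([-2.1775,  0.5464, -0.2905])} 0.9834700520833334
top {'intrinsics': array([[534.9381,   0.    , 328.3746],
       [  0.    , 534.9381, 239.4765],
       [  0.    ,   0.    ,   1.    ]]), 'position': array([ 0.5316, -0.0185,  0.9492]), 'attitude': array([-2.2043,  2.1536, -0.0572])} 0.995791015625
wrist {'intrinsics': array([[418.0144,   0.    , 321.1682],
       [  0.    , 418.0144, 242.067 ],
       [  0.    ,   0.    ,   1.    ]]), 'position': array([0.177 , 0.6036, 0.3832]), 'attitude': array([2.4129, 1.5818, 0.2327])} 0.996103515625
```

View pics/scene0.png

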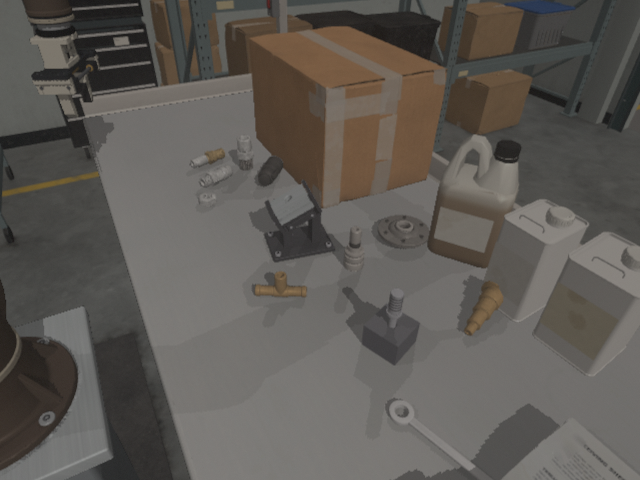

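View pics/top0.png

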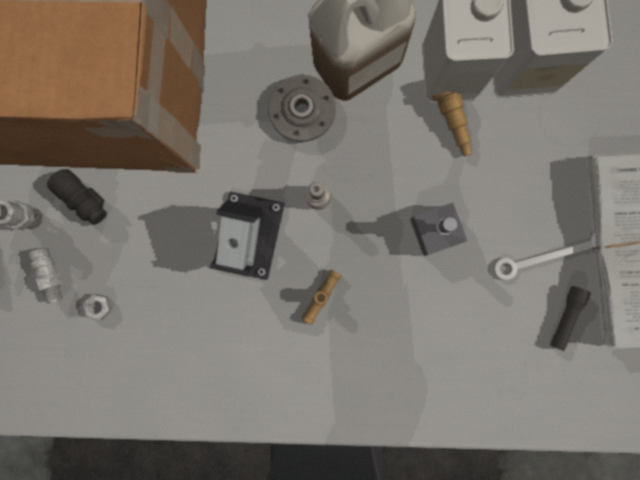

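View pics/wrist0.png

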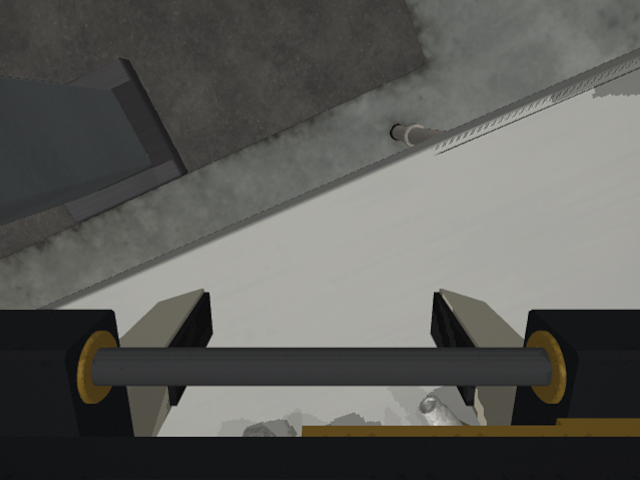

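```bash
python3 - <<'E'
from h import *
z=load('top0')
def crop(tag,x0,y0,x1,y1,f,out):
    im=load(tag)['im'][y0:y1,x0:x1,::-1]
    cv2.imwrite(out,cv2.resize(im,None,fx=f,fy=f,interpolation=cv2.INTER_CUBIC))
crop('top0',200,180,300,290,6,'pics/c1.png') 
crop('top0',395,180,495,270,6,'pics/c2.png')
crop('scene0',250,170,420,370,3,'pics/c3.png')
for u,v in [(235,258),(222,240),(250,240),(236,226),(240,213),(447,226),(430,240),(318,188),(320,297)]:
    print(u,v,at_depth(z,u,v))
E
```

```text
235 258 [0.5561 0.1403 0.1168]
222 240 [0.583  0.1592 0.1283]
250 240 [0.585  0.1184 0.113 ]
236 226 [0.6041 0.1361 0.1401]
240 213 [0.6238 0.13   0.1435]
447 226 [ 0.6127 -0.1871  0.1256]
430 240 [ 0.5958 -0.1741  0.0511]
318 188 [0.6733 0.0146 0.0906]
320 297 [0.4958 0.0084 0.0414]
```

View pics/c1.png

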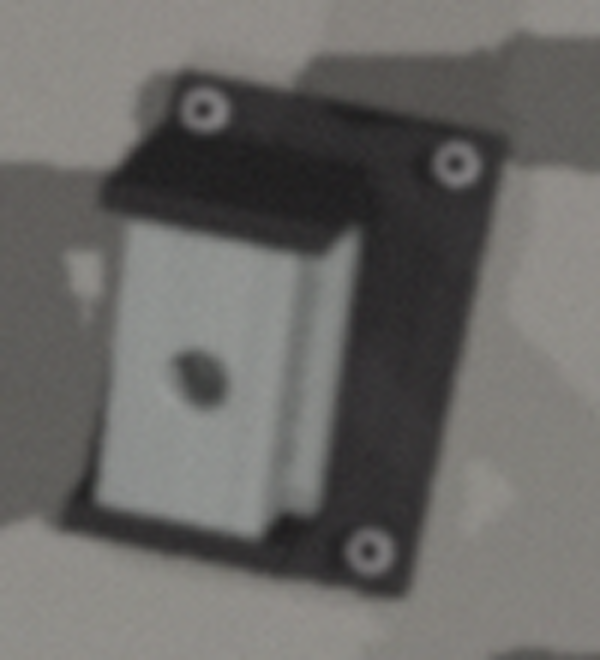

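View pics/c2.png

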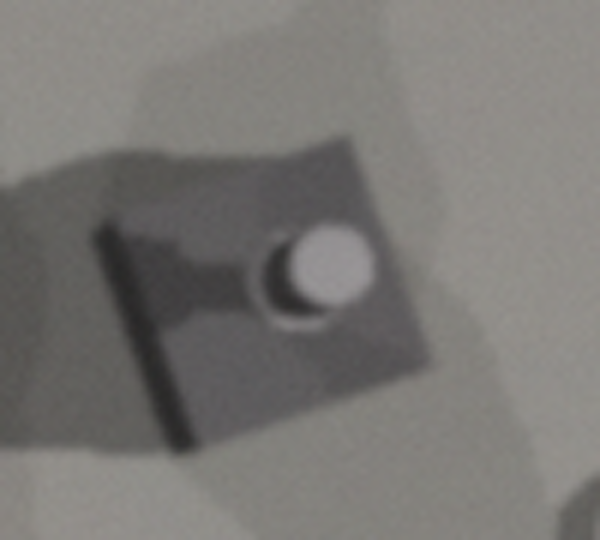

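View pics/c3.png

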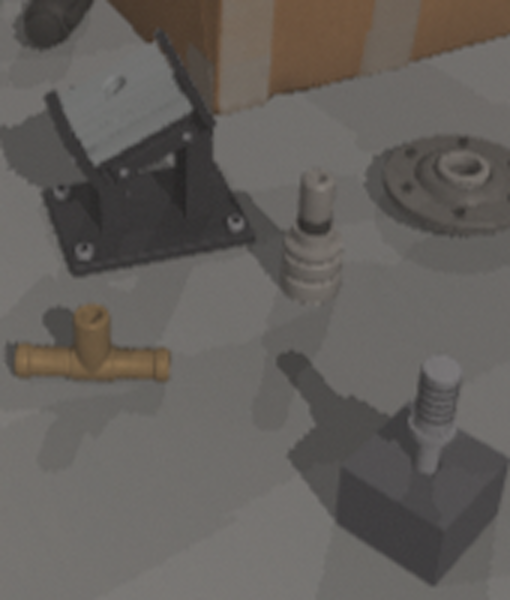

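```bash
python3 - <<'E'
from h import *
w=load('wrist0'); A=rot(w['a']); print('wrist z',A[:,2],'x',A[:,0],'y',A[:,1]); s=observe(); T=R.from_rotvec(s['ee_rot']).as_matrix(); print(T, s['position'])
print('cam in tool', T.T@(w['t']-s['position'])); print('tool cam axes',T.T@A)
for tag,cx,cy in [('top0',235,243),('scene0',288,205)]:
    z=load(tag); hsv=cv2.cvtColor(z['im'],cv2.COLOR_RGB2HSV)
    print(tag,z['im'][cy,cx], hsv[cy,cx])
    # plane fit from depth
    pts=[]
    for v in range(cy-35,cy+36):
        for u in range(cx-35,cx+36):
            d=z['d'][v,u]
            if d>0:
                o,r=ray(z,u,v); pts.append(np.r_[o+d*r,u,v])
    pts=np.array(pts); P=pts[:,:3]
    n0=np.array([-.41,.087,.906]); c=at_depth(z,cx,cy+ (12 if tag=='top0' else 8),1)
    p0=c;n=n0
    for it in range(15):
        m=(abs((P-p0)@n)<0.003)&(np.linalg.norm(P-c,axis=1)<0.05)
        p0=P[m].mean(0); n=np.linalg.svd(P[m]-p0)[2][2]; n*=np.sign(n[2])
    print(tag,'n',n,'tilt',np.degrees(np.arccos(n[2])),'yaw',np.arctan2(-n[1],-n[0]),m.sum(),p0, 'std',((P[m]-p0)@n).std())
    u,v=pts[m][:,3],pts[m][:,4]
    mask=np.zeros((480,640),np.uint8); mask[v.astype(int),u.astype(int)]=255
    cv2.imwrite(f'pics/m_{tag}.png',cv2.resize(mask[cy-40:cy+40,cx-40:cx+40],None,fx=6,fy=6,interpolation=0))
E
```

```text
wrist z [ 0.2656 -0.1173 -0.9569] x [ 0.3991  0.9169 -0.0017] y [ 0.8776 -0.3814  0.2904]
[[-0.9168  0.3994 -0.0004]
 [ 0.3994  0.9168 -0.0011]
 [-0.0001 -0.0011 -1.    ]] [0.2495 0.5727 0.2401]
cam in tool [ 0.0788 -0.0008 -0.1431]
tool cam axes [[ 0.0004 -0.9569 -0.2903]
 [ 1.      0.0005 -0.0004]
 [ 0.0005 -0.2903  0.9569]]
top0 [69 69 69] [ 0  0 69]
top0 n [-0.4046  0.0717  0.9117] tilt 24.263035543249526 yaw -0.17544832692974552 1255 [0.5682 0.1447 0.1229] std 0.0012720417463702918
scene0 [112 112 111] [ 30   2 112]
scene0 n [-0.4513 -0.3628  0.8153] tilt 35.38376738114876 yaw 0.6771323775888138 340 [0.5744 0.1277 0.1118] std 0.0016581276734779203
```

Emit:
{"method": "step_arm", "body": {
  "series": [
    [[0.0918,0.03,-0.04,0.02,3],[0.0918,0.055,-0.075,0.03,6],[0.0918,0.08,-0.11,0.04,9],[0.0918,0.105,-0.145,0.045,11.8],[0.0918,0.13,-0.18,0.05,11.8],[0.0918,0.155,-0.215,0.05,11.8],[0.0918,0.18,-0.25,0.05,11.8],[0.0918,0.2,-0.285,0.05,11.8],[0.0918,0.22,-0.315,0.05,11.8],[0.0918,0.24,-0.345,0.05,11.8],[0.0918,0.26,-0.375,0.05,11.8],[0.0918,0.28,-0.405,0.05,11.8],[0.0918,0.295,-0.425,0.05,11.8],[0.0918,0.305,-0.435,0.05,11.8],[0.0918,0.305,-0.435,0.05,11.8],[0.0918,0.305,-0.435,0.05,11.8]]
  ],
  "squeeze": 20
}}

```text
clock: 1.48
position: [0.5545, 0.1371, 0.2897]
ee_rot: [-0.324, -3.124, 0.002]
force: [-0.4, 0.3, 0.4]
width: 0.996
```

```bash
python3 - <<'E'
from h import *
s=observe(); print(s['clock'],s['position'],s['ee_rot'],s['joints'],s['force'])
im,d,p=grab('wrist','w1'); print(p['position'],p['attitude'])
E
```

```text
1.4833 [0.5545 0.1371 0.2897] [-0.3239 -3.1241  0.0023] [-0.4931  0.3095  0.2088  1.6471 -0.0668  1.1934  1.0951] [-0.4184  0.3297  0.4097]
[0.4772 0.1528 0.433 ] [2.2508 1.8291 0.2688]
```

View pics/w1.png

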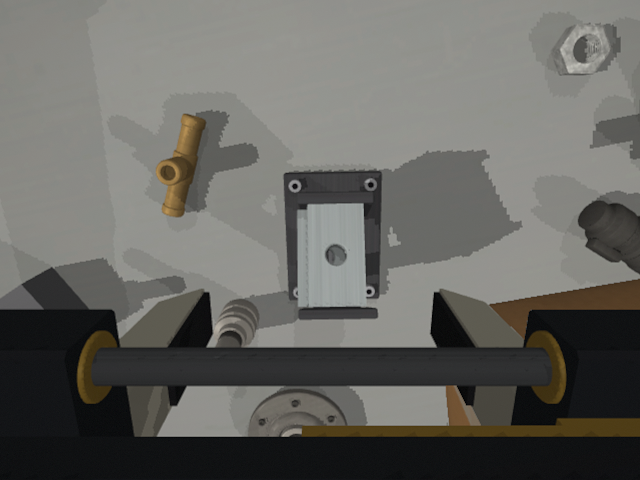

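```bash
python3 - <<'E'
from h import *
im=load('w1')['im'][160:330,270:400,::-1]
cv2.imwrite('pics/c4.png',cv2.resize(np.clip(im*1.4,0,255).astype(np.uint8),None,fx=3.5*1,fy=3.5,interpolation=cv2.INTER_CUBIC))
E
```

```text
(no output)
```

View pics/c4.png

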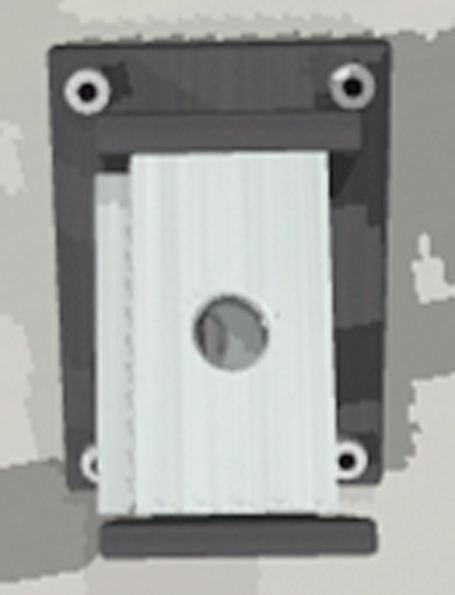

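```bash
python3 - <<'E'
from h import *
z=load('w1')
def px(a,b): return 270+a/3.5-0.36, 160+b/3.5-0.36
# foot thickness by depth
for a,b in [(230,70),(60,300),(370,250),(230,80)]:
    print('foot',at_depth(z,*px(a,b),1))
P=[]
for a in range(145,320,4):
    for b in range(170,500,4):
        if (a-232)**2+(b-332)**2<50**2: continue
        u,v=[int(round(q)) for q in px(a,b)]
        d=z['d'][v,u]
        if d>0:
            o,r=ray(z,u,v);P.append(o+d*r)
P=np.array(P);p0=P.mean(0);n=np.linalg.svd(P-p0)[2][2];n*=np.sign(n[2])
print('n',n,'tilt',np.degrees(np.arccos(n[2])),'yaw',np.arctan2(-n[1],-n[0]),p0,((P-p0)@n).std(),len(P))
o=on_plane(z,*px(231,332),p0,n); print('hole',o)
for nm,a,b in [('tl',132,153),('tr',328,153),('br',337,513),('bl',134,513)]:
    print(nm,on_plane(z,*px(a,b),p0,n))
for zz in (0.0,0.01):
  C=[on_plane(z,*px(a,b),[0,0,zz],[0,0,1]) for a,b in [(48,45),(390,42),(383,485),(68,488)]]
  C=np.array(C); print(zz,C, 'ctr',C.mean(0),'sizes',[np.linalg.norm(C[i]-C[i-1]) for i in range(4)])
  d=(C[3]+C[2]-C[0]-C[1]); print('yaw',np.arctan2(d[1],d[0]), 'near edge yaw',np.arctan2(*(C[1]-C[0])[[1,0]])-np.pi/2)
  B=np.array([on_plane(z,*px(a,b),[0,0,zz],[0,0,1]) for a,b in [(86,92),(352,87),(347,461)]]); print(B,'yaw', np.arctan2(*(B[2]-B[1])[[1,0]]),np.arctan2(*(B[1]-B[0])[[1,0]])-np.pi/2, B[0]/2+B[2]/2)
E
```

```text
foot [0.5408 0.1535 0.0095]
foot [ 0.6014  0.088  -0.0001]
foot [0.6024 0.1841 0.0093]
foot [0.5437 0.1529 0.0089]
n [-0.4156  0.0779  0.9062] tilt 25.01372739541364 yaw -0.18538866930093315 [0.5801 0.1421 0.1266] 0.0007190241411921253 3158
hole [0.58   0.1422 0.1266]
tl [0.5396 0.1281 0.1093]
tr [0.5485 0.1712 0.1096]
br [0.6196 0.1572 0.1434]
bl [0.6108 0.1141 0.1431]
0.0 [[0.524  0.1025 0.    ]
 [0.5438 0.2012 0.    ]
 [0.6834 0.1757 0.    ]
 [0.6637 0.076  0.    ]] ctr [0.6037 0.1388 0.    ] sizes [np.float64(0.14215852418754554), np.float64(0.10063468456206918), np.float64(0.14194751428123437), np.float64(0.10154331856003207)]
yaw -0.18384102210016276 near edge yaw -0.1972942635110546
[[0.5399 0.1103 0.    ]
 [0.5546 0.1879 0.    ]
 [0.6728 0.1658 0.    ]] yaw -0.18558379064984848 -0.18710187529082933 [0.6063 0.138  0.    ]
0.01 [[0.523  0.1036 0.01  ]
 [0.5422 0.2    0.01  ]
 [0.6786 0.1751 0.01  ]
 [0.6594 0.0778 0.01  ]] ctr [0.6008 0.1392 0.01  ] sizes [np.float64(0.13887527724880636), np.float64(0.09831045868882159), np.float64(0.13866914075851372), np.float64(0.09919810717213245)]
yaw -0.1838410221001629 near edge yaw -0.19729426351105506
[[0.5384 0.1113 0.01  ]
 [0.5528 0.1871 0.01  ]
 [0.6683 0.1655 0.01  ]] yaw -0.18558379064984853 -0.18710187529082956 [0.6033 0.1384 0.01  ]
```

```bash
python3 - <<'E'
from h import *
z=load('w1')
def px(a,b): return 270+a/3.5-0.36, 160+b/3.5-0.36
yaw=-0.186; c,s=np.cos(yaw),np.sin(yaw); t=np.radians(25)
n=np.array([-np.sin(t)*c,-np.sin(t)*s,np.cos(t)]); X=np.array([np.cos(t)*c,np.cos(t)*s,np.sin(t)]); Y=np.array([-s,c,0])
hole=np.array([.5800,.1422,.1266]); O=hole-.03*n; print('O',O)
B=lambda P: np.array([(P-O)@X,(P-O)@Y,(P-O)@n])*1000
for nm,a,b in [('LKtl',97,115),('LKtr',362,115),('LKbl',97,150),('LKbr',362,150),('UKtl',100,520),('UKtr',377,518),('UKbl',102,552),('UKbr',376,552)]:
    print(nm,B(on_plane(z,*px(a,b),O+.032*n,n)))
for nm,a,b in [('tl',132,153),('tr',328,153),('br',337,513),('bl',134,513)]: print(nm,B(on_plane(z,*px(a,b),hole,n)))
for h in (0,.01,.02):
  print(h,[B(on_plane(z,*px(a,b),O+h*n,n)).round(1) for a,b in [(97,300),(97,180),(98,510),(128,300)]])
for a,b in [(112,250),(112,350),(112,450),(205,345),(240,340),(350,250),(375,230)]: print(a,b,B(at_depth(z,*px(a,b),0)),)
E
```

```text
O [0.5925 0.1399 0.0994]
LKtl [-49.3392 -28.978   32.    ]
LKtr [-48.133  30.392  32.   ]
LKbl [-41.2972 -29.0548  32.    ]
LKbr [-40.1102  30.1092  32.    ]
UKtl [ 40.4293 -29.1875  32.    ]
UKtr [41.0474 30.4757 32.    ]
UKbl [ 47.2323 -28.8242  32.    ]
UKbr [48.2484 29.9971 32.    ]
tl [-40.9336 -21.3162  30.    ]
tr [-40.0514  22.7036  30.    ]
br [39.8561 22.1005 30.    ]
bl [ 39.0842 -21.9175  30.    ]
0 [array([-11.8, -31.5,   0. ]), array([-41.5, -31.2,   0. ]), array([ 38.5, -31.7,   0. ]), array([-11.7, -23.9,   0. ])]
0.01 [array([-10.5, -30.8,  10. ]), array([-39.3, -30.5,  10. ]), array([ 38.4, -31. ,  10. ]), array([-10.3, -23.5,  10. ])]
0.02 [array([ -9.1, -30.2,  20. ]), array([-37.1, -29.9,  20. ]), array([ 38.4, -30.4,  20. ]), array([ -9. , -23.1,  20. ])]
112 250 [-22.0869 -27.0694  11.427 ]
112 350 [  1.4908 -27.3743  10.6199]
112 450 [ 24.713  -27.6903   9.5456]
205 345 [-10.2273  -4.69   -94.6539]
240 340 [-0.4333  2.6425  9.3685]
350 250 [-36.723   39.2512 -82.0313]
375 230 [-42.1606  46.6026 -79.2377]
```

Emit:
{"method": "step_arm", "body": {
  "series": [
    [[0.0918,0.015,0.002,-0.02,1.2],[0.0918,0.03,0.0045,-0.045,1.2],[0.0918,0.032,0.0046,-0.07,1.2],[0.0918,0.032,0.0046,-0.095,1.2],[0.0918,0.032,0.0046,-0.115,1.2],[0.0918,0.032,0.0046,-0.132,1.2],[0.0918,0.032,0.0046,-0.147,1.2],[0.0918,0.032,0.0046,-0.16,1.2],[0.0918,0.032,0.0046,-0.17,1.2],[0.0918,0.032,0.0046,-0.178,1.2],[0.0918,0.032,0.0046,-0.184,1.2],[0.0918,0.032,0.0046,-0.184,1.2],[0.0918,0.032,0.0046,-0.184,1.2]]
  ],
  "squeeze": 12
}}

```text
clock: 2.62
position: [0.586, 0.1432, 0.106]
ee_rot: [-0.288, -3.127, 0.001]
force: [0.3, 0.0, 0.8]
width: 1.002
```

```bash
python3 - <<'E'
from h import *
s=observe(); print(s['clock'],s['position'],s['ee_rot'],s['force'])
im,d,p=grab('scene','s1'); 
cv2.imwrite('pics/s1c.png',cv2.resize(im[130:290,200:380,::-1],None,fx=4,fy=3.7))
E
```

```text
2.6167 [0.586  0.1432 0.106 ] [-0.2875 -3.1275  0.0014] [0.2861 0.0405 0.8478]
```

View pics/s1c.png

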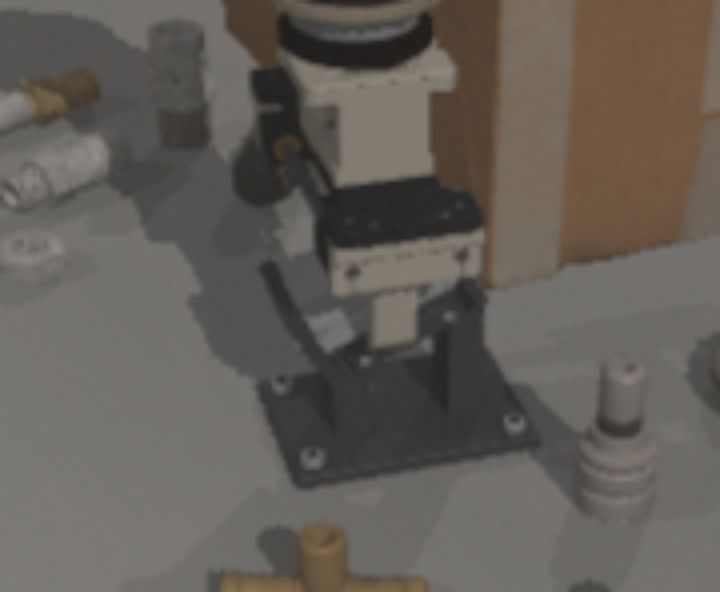

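Emit:
{"method": "step_arm", "body": {
  "series": [
    [[0.08,0,-0.001,0,0],[0.07,0,-0.001,0,0],[0.06,0,-0.001,0,0],[0.055,0,-0.001,0,0],[0.05,0,-0.001,0,0],[0.047,0,-0.001,0,0],[0.044,0,-0.001,0,0],[0.04,0,-0.001,0,0],[0.036,0,-0.001,0,0],[0.036,0,-0.001,0,0],[0.036,0,-0.001,0,0],[0.036,0,-0.001,0,0]]
  ],
  "squeeze": 15
}}

```text
clock: 3.67
position: [0.5862, 0.1408, 0.1064]
ee_rot: [-0.29, -3.128, 0.003]
force: [-1.6, -5.2, 4.7]
width: 0.48
```

Emit:
{"method": "step_arm", "body": {
  "series": [
    [[0.036,0,0.001,0,0],[0.05,0,0.001,0,0],[0.06,0,0.001,0,0],[0.075,0,0.001,0,0],[0.0918,0,0.001,0,0],[0.0918,0,0.001,0.005,0],[0.0918,0,0.001,0.015,0],[0.0918,0,0.001,0.03,0],[0.0918,0,0.001,0.05,0],[0.0918,-0.01,0,0.075,0],[0.0918,-0.02,-0.002,0.1,0],[0.0918,-0.03,-0.004,0.125,0],[0.0918,-0.032,-0.004,0.145,0],[0.0918,-0.032,-0.004,0.145,0],[0.0918,-0.032,-0.004,0.145,0]]
  ]
}}

```text
clock: 4.92
position: [0.5549, 0.1371, 0.2536]
ee_rot: [0.289, 3.125, -0.0]
force: [0.1, 0.4, -0.9]
width: 0.999
```

```bash
python3 - <<'E'
from h import *
s=observe(); print(s['clock'],s['position'],s['ee_rot'],s['force'])
im,d,p=grab('wrist','w2')
im=im[160:340,270:400,::-1]
cv2.imwrite('pics/c5.png',cv2.resize(np.clip(im*1.4,0,255).astype(np.uint8),None,fx=3.3,fy=3.3,interpolation=cv2.INTER_CUBIC))
E
```

```text
4.9167 [0.5549 0.1371 0.2536] [ 0.2891  3.1255 -0.0002] [ 0.0809  0.4037 -0.8617]
```

View pics/c5.png

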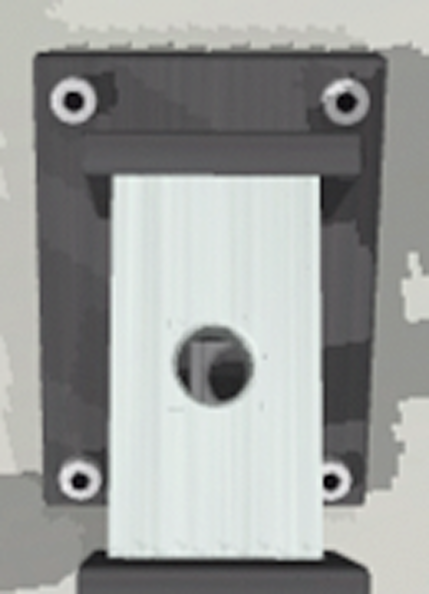

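```bash
python3 - <<'E'
from h import *
z=load('w2')
u0,v0=270+160/3.3,160+310/3.3
im=z['im'][int(v0):int(v0)+36,int(u0):int(u0)+36,::-1].astype(float)
print(int(u0),int(v0))
cv2.imwrite('pics/c6.png',cv2.resize(np.clip((im-20)*2.5,0,255).astype(np.uint8),None,fx=16,fy=16,interpolation=cv2.INTER_CUBIC))
E
```

```text
318 253
```

View pics/c6.png

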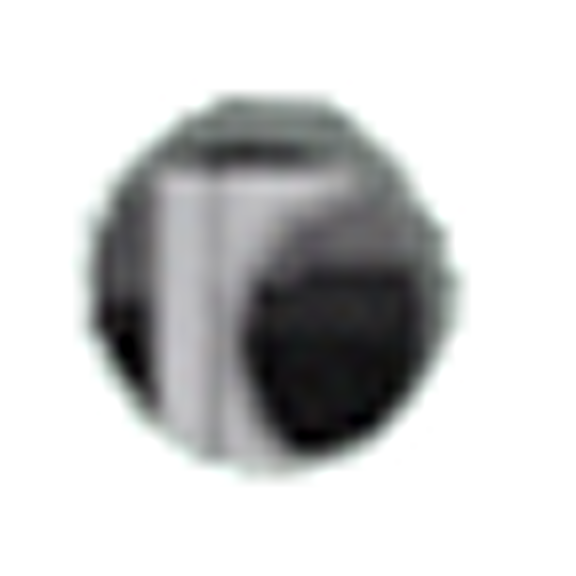

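```bash
cat >> h.py <<'E'
yaw=-0.186; c_,s_=np.cos(yaw),np.sin(yaw); t_=np.radians(25)
N=np.array([-np.sin(t_)*c_,-np.sin(t_)*s_,np.cos(t_)]); X=np.array([np.cos(t_)*c_,np.cos(t_)*s_,np.sin(t_)]); Y=np.array([-s_,c_,0])
O=np.array([.5925,.1405,.0996])
B=lambda P: np.array([(P-O)@X,(P-O)@Y,(P-O)@N])*1000
W=lambda b: O+(b[0]*X+b[1]*Y+b[2]*N)/1000
E
python3 - <<'E'
from h import *
z=load('w2')
q=lambda a,b:(318+a/16-.47,253+b/16-.47)
for h,nm,L in [(.03,'top hole',[(85,285),(460,285),(270,95),(270,475)]),(-.0165,'nut',[(245,330),(270,245),(330,195),(300,445),(265,400)])]:
    for p in L: print(nm,B(on_plane(z,*q(*p),O+h*N,N)))
r=lambda a,b:(270+a/3.3-.35,160+b/3.3-.35)
for nm,a,b,h in [('tl',112,176,.03),('tr',321,176,.03),('bl',109,556,.03),('br',323,556,.03),('LKl',85,136,.032),('LKr',361,136,.032)]:
    print(nm,B(on_plane(z,*r(a,b),O+h*N,N)))
print(B(at_depth(z,*q(200,300),1)),B(at_depth(z,*q(180,330),1)))
P=[]
for a in range(118,316,4):
    for b in range(185,545,4):
        if (a-213)**2+(b-366)**2<55**2: continue
        u,v=[int(round(x)) for x in r(a,b)]
        o,rr=ray(z,u,v);P.append(o+z['d'][v,u]*rr)
P=np.array(P);p0=P.mean(0);n=np.linalg.svd(P-p0)[2][2];print(n*np.sign(n[2]),N,B(p0),((P-p0)@n).std())
E
```

```text
top hole [-0.0048 -9.8046 30.    ]
top hole [-0.0337  6.3531 30.    ]
top hole [-8.2401 -1.8118 30.    ]
top hole [ 8.1375 -1.8553 30.    ]
nut [ -1.1001  -1.5863 -16.5   ]
nut [ -5.3566  -0.3252 -16.5   ]
nut [ -7.8715   2.6896 -16.5   ]
nut [  4.6269   1.1446 -16.5   ]
nut [  2.3903  -0.5954 -16.5   ]
tl [-40.2983 -23.3813  30.    ]
tr [-40.3828  21.1271  30.    ]
bl [ 39.1195 -23.3957  30.    ]
br [39.0457 20.4697 30.    ]
LKl [-48.5246 -29.0946  32.    ]
LKr [-48.6372  29.5147  32.    ]
[ -2.6167  -3.8277 -16.7994] [ -1.1198  -4.8286 -16.893 ]
[0.1536 0.9855 0.0717] [-0.4153  0.0782  0.9063] [-0.7593 -1.2881 30.766 ] 0.012731183435353288
```

Emit:
{"method": "step_arm", "body": {
  "series": [
    [[0.0918,0.003,-0.025,0,0],[0.0918,0.006,-0.055,0,0],[0.0918,0.009,-0.085,0,0],[0.0918,0.012,-0.115,0,0],[0.0918,0.015,-0.145,0,0],[0.0918,0.015,-0.175,0,0],[0.0918,0.015,-0.205,0,0],[0.0918,0.015,-0.235,0,0],[0.0918,0.015,-0.265,0,0],[0.0918,0.015,-0.29,0,0],[0.0918,0.015,-0.31,0,0],[0.0918,0.015,-0.317,0,0],[0.0918,0.015,-0.317,0,0],[0.0918,0.015,-0.317,0,0]]
  ]
}}

```text
clock: 6.13
position: [0.5692, -0.1791, 0.2515]
ee_rot: [-0.289, -3.128, 0.001]
force: [0.3, 1.1, -0.2]
width: 1.003
```

```bash
python3 - <<'E'
from h import *
s=observe(); print(s['clock'],s['position'],s['ee_rot'],s['joints'])
im,d,p=grab('wrist','w3')
cv2.imwrite('pics/c7.png',cv2.resize(np.clip(im[100:345,200:440,::-1]*1.4,0,255).astype(np.uint8),None,fx=2.4,fy=2.4,interpolation=cv2.INTER_CUBIC))
z=load('top0'); print('top est',on_plane(z,450.1,224.2,[0,0,.126],[0,0,1]))
E
```

```text
6.1333 [ 0.5692 -0.1791  0.2515] [-0.2891 -3.1276  0.0007] [-0.0075  0.3845  0.3114  1.6485 -0.1269  1.1291  1.7235]
top est [ 0.6156 -0.1917  0.126 ]
```

View pics/c7.png

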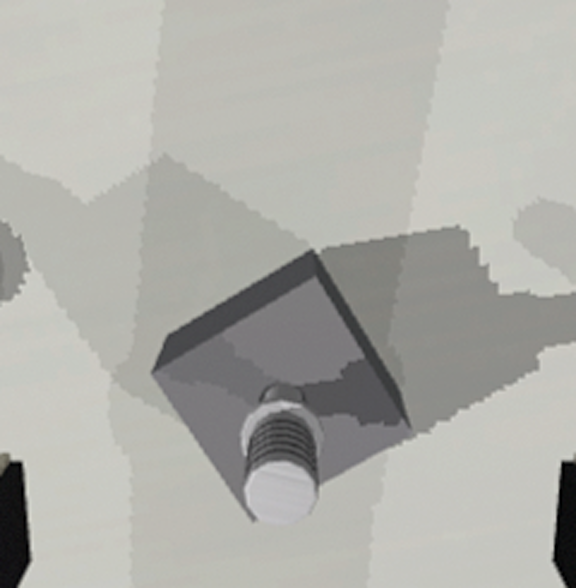

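```bash
python3 - <<'E'
from h import *
w=load('w3'); t=load('top0')
a=(316.8,304.3)
print(on_plane(w,*a,[0,0,.126],[0,0,1]), at_depth(w,*a,2))
def tri(z1,p1,z2,p2):
    o1,r1=ray(z1,*p1);o2,r2=ray(z2,*p2)
    s=np.linalg.lstsq(np.c_[r1,-r2],o2-o1,rcond=None)[0]; return o1+s[0]*r1,o2+s[1]*r2
print(tri(w,a,t,(450.1,224.2)))
d=.0  # disc diameter
p=lambda x,y:(200+x/2.4-.3,100+y/2.4-.3)
print('dia',np.linalg.norm(on_plane(w,*p(245,490),[0,0,.126],[0,0,1])-on_plane(w,*p(319,490),[0,0,.126],[0,0,1])))
# collar: extremes at its top z=.084
l,r=[on_plane(w,*p(x,437),[0,0,.084],[0,0,1]) for x in (242,322)]; print('collar',l,r,(l+r)/2,np.linalg.norm(l-r))
E
```

```text
[ 0.6159 -0.1917  0.126 ] [ 0.6162 -0.1917  0.1252]
(array([ 0.6155, -0.1916,  0.1268]), array([ 0.6155, -0.1916,  0.1268]))
dia 0.02167882357761072
collar [ 0.6136 -0.2049  0.084 ] [ 0.6184 -0.1787  0.084 ] [ 0.616  -0.1918  0.084 ] 0.026653585053693755
```

Emit:
{"method": "step_arm", "body": {
  "series": [
    [[0.0918,0.015,-0.004,-0.015,0],[0.0918,0.03,-0.008,-0.035,0],[0.0918,0.042,-0.011,-0.055,0],[0.0918,0.0466,-0.0126,-0.075,0],[0.0918,0.0466,-0.0126,-0.095,0],[0.0918,0.0466,-0.0126,-0.115,0],[0.0918,0.0466,-0.0126,-0.13,0],[0.0918,0.0466,-0.0126,-0.14,0],[0.0918,0.0466,-0.0126,-0.1445,0],[0.06,0.0466,-0.0126,-0.1445,0],[0.04,0.0466,-0.0126,-0.1445,0],[0.028,0.0466,-0.0126,-0.1445,0],[0.024,0.0466,-0.0126,-0.1445,0],[0.018,0.0466,-0.0126,-0.1445,0],[0.014,0.0466,-0.0126,-0.1445,0],[0.014,0.0466,-0.0126,-0.1445,0]]
  ],
  "squeeze": 20
}}

```text
clock: 7.52
position: [0.6162, -0.1909, 0.1074]
ee_rot: [0.287, 3.128, -0.0]
force: [-0.7, 0.6, 0.6]
width: 0.539
```

Emit:
{"method": "step_arm", "body": {
  "series": [
    [[0.014,0,0,0,0],[0.014,0,0,0,0],[0.014,0,0,0,0],[0.014,0,0,0,0],[0.014,0,0,0,0],[0.014,0,0,0,0]]
  ]
}}

```text
clock: 8.02
position: [0.6161, -0.191, 0.1074]
ee_rot: [0.287, 3.128, -0.0]
force: [0.2, 0.9, -0.5]
width: 0.23
```

Emit:
{"method": "step_arm", "body": {
  "series": [
    [[0.014,0,0,0.006,0],[0.014,0,0,0.014,0],[0.014,0,0,0.022,0],[0.014,0,0,0.03,0],[0.014,0,0,0.036,0],[0.014,-0.001,0,0.036,0],[0.014,-0.005,0.001,0.036,0],[0.014,-0.01,0.0019,0.036,0],[0.014,-0.0145,0.0027,0.036,0],[0.014,-0.019,0.0036,0.0355,0],[0.014,-0.0235,0.0044,0.035,0],[0.014,-0.028,0.0052,0.034,0],[0.014,-0.033,0.0062,0.033,0],[0.014,-0.038,0.0071,0.0315,0],[0.014,-0.0424,0.008,0.03,0],[0.014,-0.0424,0.008,0.03,0]]
  ]
}}

```text
clock: 9.35
position: [0.5723, -0.1828, 0.137]
ee_rot: [-0.287, -3.127, -0.0]
force: [0.7, -1.1, 0.3]
width: 0.232
```

```bash
python3 - <<'E'
from h import *
s=observe(); print(s['clock'],s['position'],s['force'],s['ft_torque'],s['width'])
im,d,p=grab('scene','s2')
cv2.imwrite('pics/s2c.png',cv2.resize(im[230:380,320:470,::-1],None,fx=4,fy=4,interpolation=cv2.INTER_CUBIC))
E
```

```text
9.35 [ 0.5723 -0.1828  0.137 ] [ 0.6876 -1.1155  0.2964] [-0.3145 -0.3693 -0.0311] 0.23224751671688207
```

View pics/s2c.png

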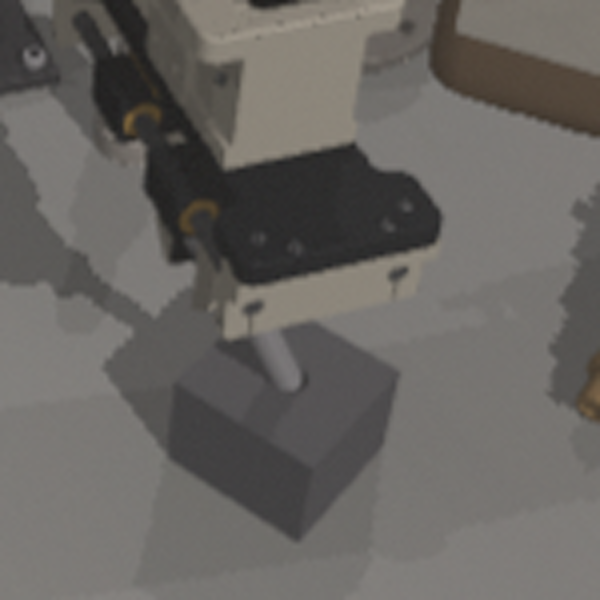

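Emit:
{"method": "step_arm", "body": {
  "series": [
    [[0.014,-0.003,0.0006,0.007,0],[0.014,-0.0075,0.0014,0.016,0],[0.014,-0.012,0.0022,0.026,0],[0.014,-0.0175,0.0032,0.038,0],[0.014,-0.023,0.0043,0.05,0],[0.014,-0.03,0.01,0.07,0],[0.014,-0.035,0.02,0.09,0],[0.014,-0.04,0.04,0.11,0],[0.014,-0.04,0.06,0.12,0],[0.014,-0.04,0.08,0.12,0],[0.014,-0.04,0.08,0.12,0],[0.014,-0.04,0.08,0.12,0]]
  ]
}}

```text
clock: 10.4
position: [0.5325, -0.1015, 0.2583]
ee_rot: [-0.283, -3.129, -0.001]
force: [0.3, -1.0, -1.7]
width: 0.235
```

```bash
python3 - <<'E'
from h import *
s=observe(); print(s['clock'],s['position'],s['force'],s['ft_torque'],s['width'])
for n in ('scene','top','wrist'): grab(n,n[0]+'3')
def cr(tag,P,f=5,h=55):
    z=load(tag); u,v=proj(z,P); u0,v0=int(u)-h,int(v)-h; print(tag,u0,v0)
    cv2.imwrite(f'pics/{tag}c.png',cv2.resize(np.clip(z['im'][max(v0,0):v0+2*h,max(0,u0):u0+2*h,::-1]*1.4,0,255).astype(np.uint8),None,fx=f,fy=f,interpolation=cv2.INTER_CUBIC))
P=s['position']+np.array([0.02,0,-.05])
cr('s3',P);cr('t3',P)
E
```

```text
10.4 [ 0.5325 -0.1015  0.2583] [ 0.3215 -1.028  -1.6654] [-0.0177  0.0266  0.0379] 0.23533908804208262
s3 281 178
t3 341 207
```

View pics/s3c.png

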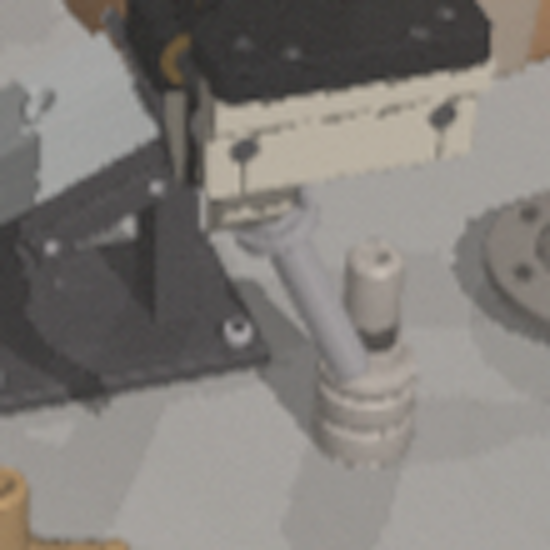

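View pics/t3c.png

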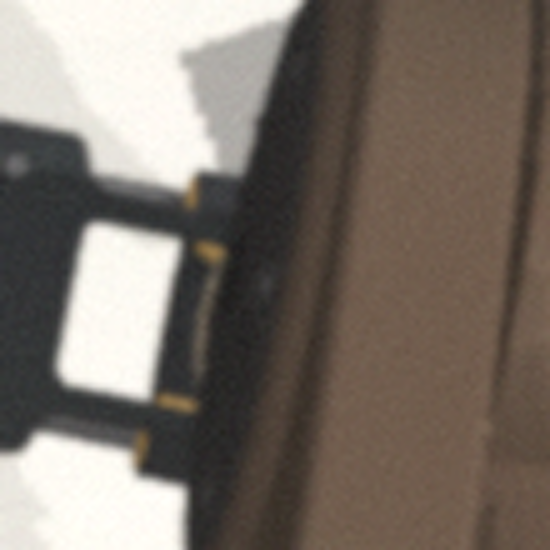

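View pics/w3.png

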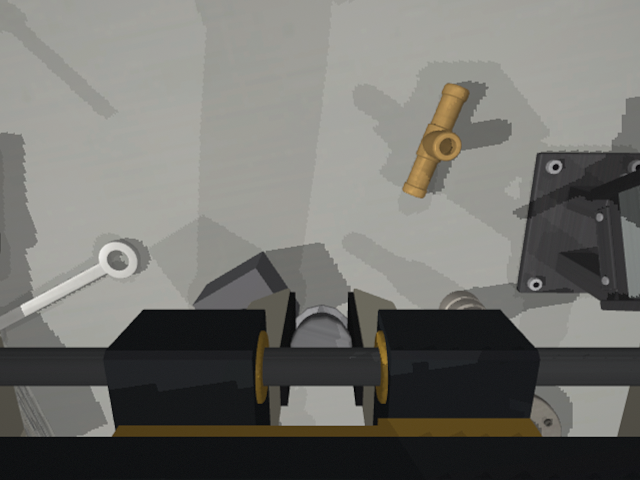

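```bash
python3 - <<'E'
from h import *
z=load('s3'); T=np.array([.5325,-.1015,.2583])
G=T+[0,0,.005]
Xh=np.array([c_,s_,0])
L=[]
for a,b in [(288,250),(318,308),(346,366)]:
    P=on_plane(z,281+a/5-.4,178+b/5-.4,T,Y); q=P-G; L.append((q@Xh*1000,q[2]*1000)); print(L[-1])
L=np.array(L); d=L[-1]-L[0]; print('tilt',np.degrees(np.arctan2(d[0],-d[1])), 'axis at grasp height x', L[0][0]-d[0]/d[1]*L[0][1]*1)
th=np.radians(25); print('expected tip',104.4*np.sin(th),-104.4*np.cos(th))
print('grasp target for tip 10 above:',W([0,-1.7,144]))
E
```

```text
(np.float64(19.88410360615565), np.float64(-41.2968699479565))
(np.float64(31.2545308375972), np.float64(-66.89400349609015))
(np.float64(42.530738070161725), np.float64(-93.72570001012798))
tilt 23.361931411762153 axis at grasp height x 2.0459195934675556
expected tip 44.121346525729024 -94.61853296662626
grasp target for tip 10 above: [0.5324 0.1501 0.2301]
```

Emit:
{"method": "step_arm", "body": {
  "series": [
    [[0.014,0,0.01,0.003,0],[0.014,0,0.03,0.006,0],[0.014,0,0.055,0.006,0],[0.014,0,0.08,0.006,0],[0.014,0,0.105,0.006,0],[0.014,0,0.13,0.006,0],[0.014,0,0.155,0.006,0],[0.014,0,0.18,0.006,0],[0.014,0,0.205,0.006,0],[0.014,0.001,0.225,0.006,0],[0.014,0.001,0.24,0.003,0],[0.014,0.001,0.248,-0.005,0],[0.014,0.001,0.2514,-0.015,0],[0.014,0.001,0.2514,-0.025,0],[0.014,0.001,0.2514,-0.0335,0],[0.014,0.001,0.2514,-0.0335,0],[0.014,0.001,0.2514,-0.0335,0]]
  ]
}}

```text
clock: 11.97
position: [0.5331, 0.1461, 0.2232]
ee_rot: [-0.292, -3.125, 0.003]
force: [-0.3, 0.4, -0.4]
width: 0.232
```

```bash
python3 - <<'E'
from h import *
s=observe(); print(s['clock'],s['position'],s['ee_rot'],s['force'],s['ft_torque'],s['width'])
for n in ('scene','wrist'): grab(n,n[0]+'4')
z=load('s4');P=[.575,.142,.14]; u,v=proj(z,P); h=45;u0,v0=int(u)-h,int(v)-h; print(u0,v0)
cv2.imwrite('pics/s4c.png',cv2.resize(np.clip(z['im'][v0:v0+2*h,u0:u0+2*h,::-1]*1.4,0,255).astype(np.uint8),None,fx=6,fy=6,interpolation=cv2.INTER_CUBIC))
print('plate hole px crop',(proj(z,W([0,-1.7,30]))-[u0,v0]+.4)*6)
E
```

```text
11.9667 [0.5331 0.1461 0.2232] [-0.292  -3.1255  0.0026] [-0.3319  0.4125 -0.3791] [ 0.0103  0.0233 -0.0227] 0.23170720181775412
241 148
plate hole px crop [287.3754 307.1787]
```

View pics/s4c.png

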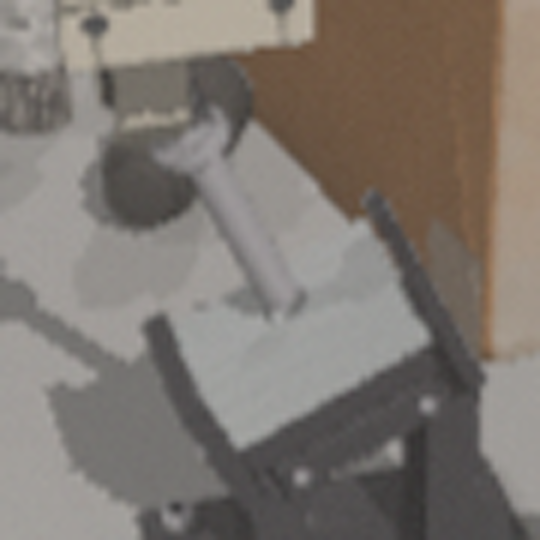

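View pics/w4.png

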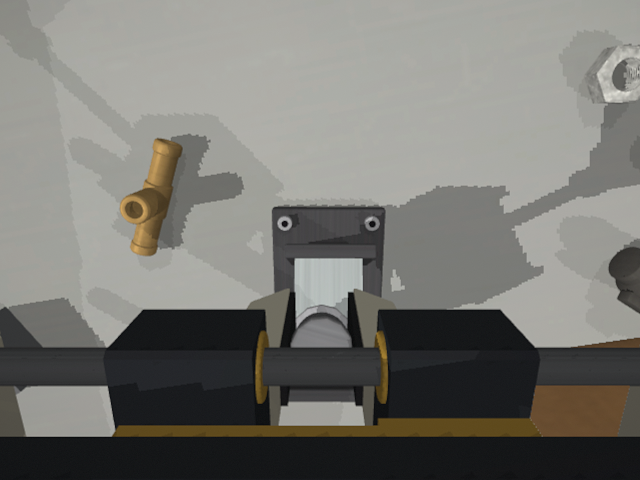

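```bash
python3 - <<'E'
from h import *
z=load('w4'); s=observe(); print(s['position'],s['clock'])
im=z['im'].astype(int)
for v in (268,280):
    g=im[v,285:375].mean(1); dg=np.diff(g); 
    l=np.argmax(dg[:20])+285.5; r=np.argmin(dg[60:])+60+285.5; print(v,l,r,[B(on_plane(z,u,v,O+.03*N,N)) for u in (l,r)])
print('tool Y in bed', (s['position']-O)@Y*1000)
print('tip?',B(s['position']+np.r_[.043*np.array([c_,s_]),-.089]))
E
python3 -c "
import cv2;i=cv2.imread('pics/w4.png')[240:350,260:400];cv2.imwrite('pics/w4c.png',cv2.resize(i,None,fx=5,fy=5,interpolation=2))"
```

```text
[0.5337 0.1468 0.2243] 12.0667
268 294.5 362.5 [array([-33.9191, -23.1569,  30.    ]), array([-33.9521,  20.9474,  30.    ])]
280 293.5 362.5 [array([-26.1558, -23.7259,  30.    ]), array([-26.1904,  20.8443,  30.    ])]
tool Y in bed -4.706743769749194
tip? [ 0.6502 -4.7067 39.0392]
```

View pics/w4c.png

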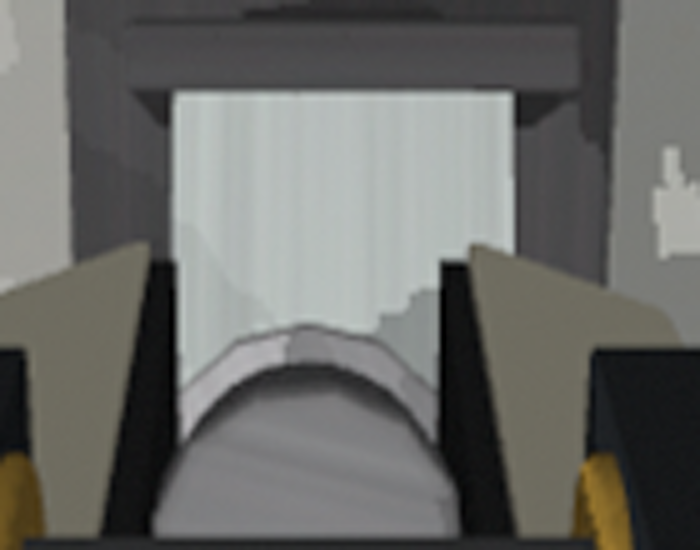

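Emit:
{"method": "step_arm", "body": {
  "series": [
    [[0.014,0.0003,0.0016,0,0],[0.014,0.0006,0.0034,0,0],[0.014,0.0006,0.0034,0,0],[0.014,0.0014,0.0033,-0.0018,0],[0.014,0.0023,0.0031,-0.0036,0],[0.014,0.0031,0.0029,-0.0054,0],[0.014,0.0039,0.0028,-0.0072,0],[0.014,0.0047,0.0026,-0.009,0],[0.014,0.0056,0.0025,-0.0109,0],[0.014,0.0064,0.0023,-0.0127,0],[0.014,0.0072,0.0022,-0.0145,0]]
  ]
}}

```text
clock: 12.98
position: [0.5408, 0.149, 0.2094]
ee_rot: [-0.291, -3.127, 0.001]
force: [-1.4, -0.1, -1.9]
width: 0.233
```

```bash
python3 - <<'E'
from h import *
s=observe(); print(s['clock'],s['position'],s['force'],s['ft_torque'],s['width'])
print('tip?',B(s['position']+np.r_[.043*np.array([c_,s_]),-.089]),'Fbed',[s['force']@q for q in (X,Y,N)])
E
```

```text
12.9833 [0.5408 0.149  0.2094] [-1.4243 -0.1037 -1.9404] [0.1525 0.331  0.0181] 0.2325831085933755
tip? [ 0.295  -1.1728 22.837 ] Fbed [np.float64(-2.071270089577296), np.float64(-0.3652723032650543), np.float64(-1.1751837609293674)]
```

Emit:
{"method": "step_arm", "body": {
  "series": [
    [[0.014,0.0008,-0.0002,-0.0018,0],[0.014,0.0017,-0.0003,-0.0036,0],[0.014,0.0025,-0.0005,-0.0054,0],[0.014,0.0033,-0.0006,-0.0072,0],[0.014,0.0042,-0.0008,-0.0091,0],[0.014,0.005,-0.0009,-0.0109,0],[0.014,0.0058,-0.0011,-0.0127,0],[0.014,0.0066,-0.0012,-0.0145,0]]
  ]
}}

```text
clock: 13.65
position: [0.5474, 0.1478, 0.1947]
ee_rot: [-0.291, -3.127, 0.001]
force: [-1.7, -0.1, -0.4]
width: 0.234
```

```bash
python3 - <<'E'
from h import *
s=observe(); print(s['clock'],s['position'],s['force'],s['ft_torque'],s['width'])
print('tip?',B(s['position']+np.r_[.043*np.array([c_,s_]),-.089]),'Fbed',[s['force']@q for q in (X,Y,N)])
grab('scene','s5')
z=load('s5');P=[.575,.142,.14]; h=45;u0,v0=241,148
cv2.imwrite('pics/s5c.png',cv2.resize(np.clip(z['im'][v0:v0+2*h,u0:u0+2*h,::-1]*1.4,0,255).astype(np.uint8),None,fx=6,fy=6,interpolation=cv2.INTER_CUBIC))
E
```

```text
13.65 [0.5474 0.1478 0.1947] [-1.7445 -0.0543 -0.4473] [0.2019 0.6134 0.0243] 0.2337201626020947
tip? [ 0.1179 -1.1402  6.6699] Fbed [np.float64(-1.7336922023520984), np.float64(-0.3759341434332914), np.float64(0.31494196956249176)]
```

View pics/s5c.png

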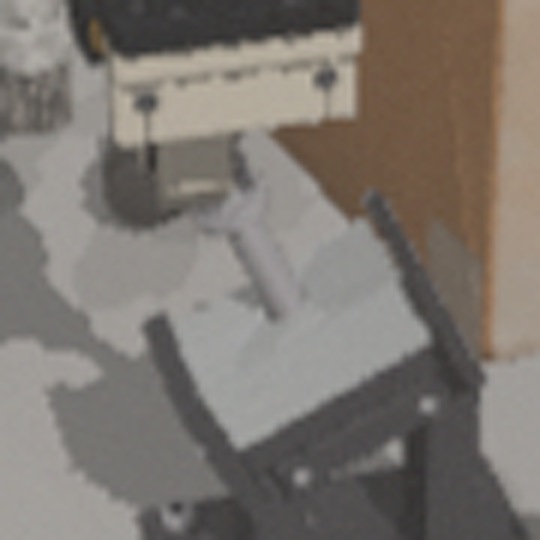

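Emit:
{"method": "step_arm", "body": {
  "series": [
    [[0.014,0.0008,-0.0002,-0.0018,0],[0.014,0.0017,-0.0003,-0.0036,0],[0.014,0.0025,-0.0005,-0.0054,0],[0.014,0.0033,-0.0006,-0.0072,0],[0.014,0.0042,-0.0008,-0.0091,0],[0.014,0.005,-0.0009,-0.0109,0],[0.014,0.0058,-0.0011,-0.0127,0],[0.014,0.0066,-0.0012,-0.0145,0],[0.014,0.0075,-0.0014,-0.0163,0],[0.014,0.0083,-0.0016,-0.0181,0],[0.014,0.0083,-0.0016,-0.0181,0]]
  ]
}}

```text
clock: 14.62
position: [0.5556, 0.1462, 0.1759]
ee_rot: [-0.291, -3.126, 0.001]
force: [-1.8, 0.6, -1.2]
width: 0.234
```

```bash
cat >> h.py <<'E'
def rep():
    s=observe(); print(s['clock'],s['position'],s['width']*92,'tip',B(s['position']+np.r_[.043*np.array([c_,s_]),-.089]),'Fbed',np.array([s['force']@q for q in (X,Y,N)]),'tq',s['ft_torque'])
E
python3 -c "from h import *;rep()"
```

```text
14.6167 [0.5556 0.1462 0.1759] 21.56317125432906 tip [ -0.1902  -1.2261 -13.8863] Fbed [-2.2377  0.2301 -0.3009] tq [0.228  0.604  0.0231]
```

Emit:
{"method": "step_arm", "body": {
  "series": [
    [[0.014,0.0004,-0.0001,-0.0009,0],[0.014,0.0008,-0.0002,-0.0018,0],[0.014,0.0012,-0.0002,-0.0027,0],[0.014,0.0015,-0.0003,-0.0032,0],[0.014,0.0015,-0.0003,-0.0032,0]]
  ]
}}

```text
clock: 15.03
position: [0.5569, 0.1466, 0.1752]
ee_rot: [-0.29, -3.127, -0.001]
force: [-13.5, 1.2, 24.0]
width: 0.237
```

```bash
python3 -c "from h import *;rep()"
```

```text
15.0333 [0.5569 0.1466 0.1752] 21.832904665434093 tip [  0.5401  -0.5483 -15.0255] Fbed [-2.0998 -1.2901 27.458 ] tq [-0.034   2.9698 -0.0715]
```

Emit:
{"method": "step_arm", "body": {
  "series": [
    [[0.014,0.0003,-0.0001,-0.0006,0],[0.014,0.0004,0.0007,-0.0007,0],[0.014,0.0006,0.0015,-0.0007,0],[0.014,0.0007,0.0023,-0.0007,0],[0.014,0.0009,0.0031,-0.0007,0],[0.014,0.001,0.0039,-0.0007,0],[0.014,0.0012,0.0046,-0.0007,0],[0.014,0.0012,0.0046,-0.0007,0]]
  ]
}}

```text
clock: 15.7
position: [0.5579, 0.1492, 0.1755]
ee_rot: [-0.293, -3.126, 0.002]
force: [-9.3, -4.8, 12.7]
width: 0.236
```

```bash
python3 -c "from h import *;rep()"
```

```text
15.7 [0.5579 0.1492 0.1755] 21.745742324642613 tip [  1.1532   2.1459 -14.9467] Fbed [-2.1331 -6.4506 14.9605] tq [-1.687   2.0127 -0.3041]
```

Emit:
{"method": "step_arm", "body": {
  "series": [
    [[0.014,0,0.001,-0.0008,0],[0.014,0.0001,0.0019,-0.0008,0],[0.014,0.0002,0.0027,-0.0008,0],[0.014,0.0003,0.0035,-0.0008,0],[0.014,0.0005,0.0043,-0.0008,0],[0.014,0.0006,0.0051,-0.0008,0],[0.014,0.0007,0.0058,-0.0008,0],[0.014,0.0007,0.0058,-0.0008,0]]
  ]
}}

```text
clock: 16.37
position: [0.5582, 0.1518, 0.1753]
ee_rot: [-0.297, -3.125, 0.007]
force: [-8.1, -7.1, 10.4]
width: 0.241
```

```bash
python3 -c "from h import *;rep()"
```

```text
16.3667 [0.5582 0.1518 0.1753] 22.19736233398021 tip [  0.9414   4.7467 -15.0689] Fbed [-1.6082 -8.4439 12.2654] tq [-2.3108  1.9038 -0.4047]
```

Emit:
{"method": "step_arm", "body": {
  "series": [
    [[0.014,0,0.001,-0.0006,0],[0.014,0.0001,0.0019,-0.0006,0],[0.014,0.0002,0.0027,-0.0006,0],[0.014,0.0003,0.0035,-0.0006,0],[0.014,0.0005,0.0043,-0.0006,0],[0.014,0.0006,0.0051,-0.0006,0],[0.014,0.0006,0.0051,-0.0006,0]]
  ]
}}

```text
clock: 16.95
position: [0.5584, 0.1535, 0.1752]
ee_rot: [-0.302, -3.123, 0.013]
force: [-8.3, -7.0, 9.7]
width: 0.246
```

```bash
python3 -c "
from h import *
rep()
grab('scene','s6');z=load('s6');h=45;u0,v0=241,148
cv2.imwrite('pics/s6c.png',cv2.resize(np.clip(z['im'][v0:v0+2*h,u0:u0+2*h,::-1]*1.4,0,255).astype(np.uint8),None,fx=6,fy=6,interpolation=cv2.INTER_CUBIC))
grab('wrist','w6');i=load('w6')['im'][160:350,230:420,::-1];cv2.imwrite('pics/w6c.png',cv2.resize(i,None,fx=3,fy=3,interpolation=2))"
```

```text
16.95 [0.5584 0.1535 0.1752] 22.64568221486278 tip [  0.7454   6.4556 -15.0952] Fbed [-2.0659 -8.3912 11.7137] tq [-2.3835  1.9021 -0.4188]
```

View pics/s6c.png

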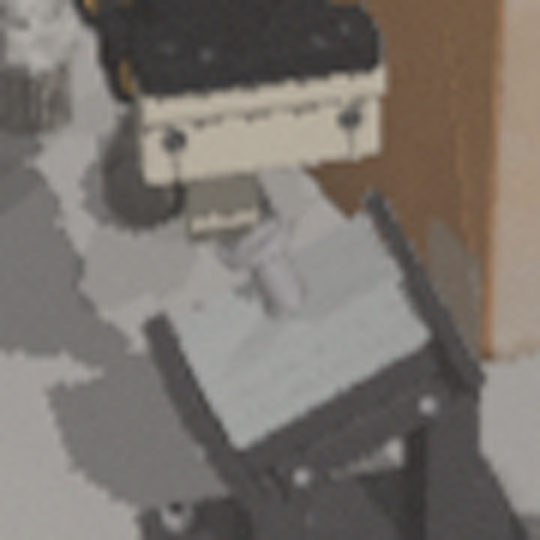

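View pics/w6c.png

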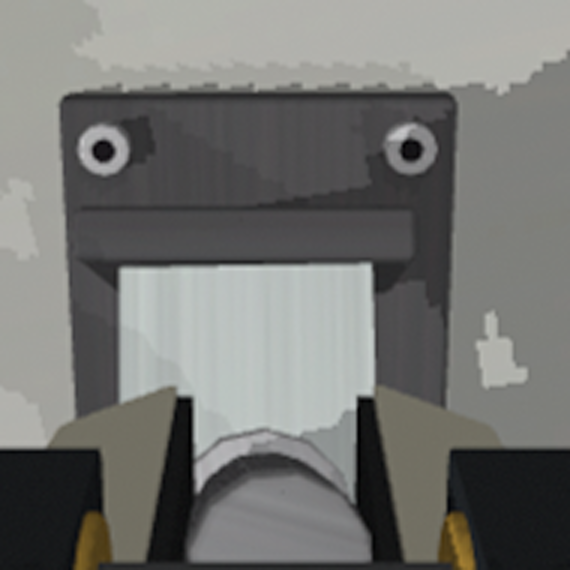

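Emit:
{"method": "step_arm", "body": {
  "series": [
    [[0.014,-0.0004,0.0001,0.0009,0],[0.014,-0.0008,0.0002,0.0018,0],[0.014,-0.0012,0.0002,0.0027,0],[0.014,-0.0012,0.0002,0.0027,0],[0.014,-0.0012,0.0002,0.0027,0]]
  ],
  "squeeze": 45
}}

```text
clock: 17.47
position: [0.5573, 0.1534, 0.1779]
ee_rot: [-0.302, -3.124, 0.014]
force: [-2.0, -2.8, -1.3]
width: 0.232
```

```bash
python3 -c "
from h import *
rep()
grab('wrist','w7');i=load('w7')['im'][160:350,230:420,::-1];cv2.imwrite('pics/w7c.png',cv2.resize(i,None,fx=3,fy=3,interpolation=2))
z=load('w7')
im=z['im'].astype(int)
for v in (255,265,275):
    g=im[v,255:375].mean(1); dg=np.diff(g); l=np.argmax(dg[:30])+255.5; r=np.argmin(dg[80:])+80+255.5; print(v,l,r,[B(on_plane(z,u,v,O+.03*N,N)) for u in (l,r)])
"
```

```text
17.4667 [0.5573 0.1534 0.1779] 21.362107949629436 tip [  0.9573   6.1343 -12.268 ] Fbed [-1.8572 -3.0782 -0.5899] tq [-0.9057  0.3553 -0.1177]
255 274.5 358.5 [array([-36.1538, -19.8468,  30.    ]), array([-36.0116,  24.5954,  30.    ])]
265 275.5 358.5 [array([-30.8428, -19.2431,  30.    ]), array([-30.7148,  24.5172,  30.    ])]
275 275.5 359.5 [array([-25.5702, -19.1702,  30.    ]), array([-25.4529,  24.9637,  30.    ])]
```

View pics/w7c.png

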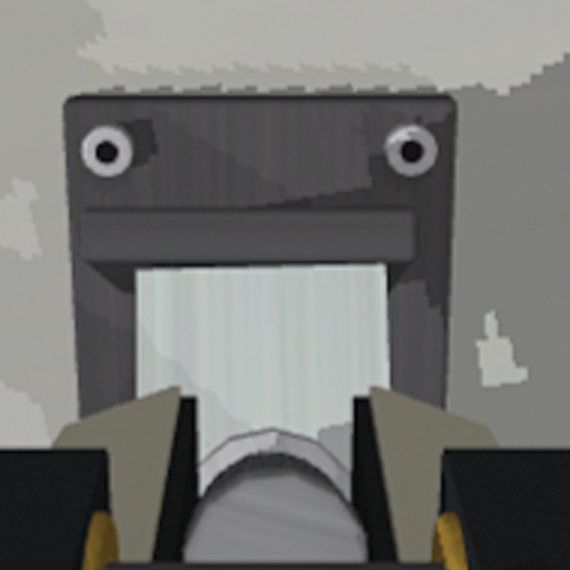

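Emit:
{"method": "step_arm", "body": {
  "series": [
    [[0.014,0,0.0005,-0.0009,0],[0.014,0.0004,0.0005,-0.0018,0],[0.014,0.0008,0.0004,-0.0027,0],[0.014,0.0012,0.0003,-0.0036,0],[0.014,0.0012,0.0003,-0.0036,0]]
  ]
}}

```text
clock: 17.93
position: [0.5583, 0.1537, 0.1752]
ee_rot: [-0.302, -3.123, 0.014]
force: [-5.7, -4.4, 10.6]
width: 0.229
```

```bash
python3 -c "
from h import *
rep()"
```

```text
17.9333 [0.5583 0.1537 0.1752] 21.084514298657975 tip [  0.6676   6.6255 -15.1331] Fbed [ 0.1449 -5.3558 11.661 ] tq [-1.2698  1.5215 -0.1889]
```

Emit:
{"method": "step_arm", "body": {
  "series": [
    [[0.014,-0.0005,0.0005,0.0012,0],[0.014,-0.0013,0.001,0.0016,0],[0.014,-0.0017,0.001,0.0014,0],[0.014,-0.0013,0.001,0.0004,0],[0.014,-0.0009,0.001,-0.0005,0],[0.014,-0.0006,0.001,-0.0012,0],[0.014,-0.0006,0.001,-0.0012,0]]
  ]
}}

```text
clock: 18.52
position: [0.5577, 0.1549, 0.1746]
ee_rot: [-0.302, -3.123, 0.013]
force: [-3.7, -3.7, 8.0]
width: 0.232
```

```bash
python3 -c "
from h import *
rep()"
```

```text
18.5167 [0.5577 0.1549 0.1746] 21.321602315432912 tip [ -0.337    7.7384 -15.3351] Fbed [ 0.6844 -4.2751  8.4538] tq [-0.9671  0.8179 -0.1655]
```

```bash
cat > m.py <<'E'
from h import *
import sys
rep(); tag=sys.argv[1]
grab('wrist',tag);z=load(tag)
i=z['im'][160:350,230:420,::-1];cv2.imwrite(f'pics/{tag}c.png',cv2.resize(i,None,fx=3,fy=3,interpolation=2))
im=z['im'].astype(int)
for v in (258,265,272):
    g=im[v,250:380].mean(1); dg=np.diff(g); l=np.argmax(dg[:40])+250.5; r=np.argmin(dg[80:])+80+250.5; a=[B(on_plane(z,u,v,O+.03*N,N)) for u in (l,r)]; print(v,l,r,a[0][1],a[1][1],'ctr',(a[0][1]+a[1][1])/2)
E
python3 m.py w8
```

```text
18.5167 [0.5577 0.1549 0.1746] 21.321602315432912 tip [ -0.337    7.7384 -15.3351] Fbed [ 0.6844 -4.2751  8.4538] tq [-0.9671  0.8179 -0.1655]
258 273.5 358.5 -18.304588997576328 25.990151164071293 ctr 3.8427810832474822
265 273.5 358.5 -18.252032823415608 25.935446753440328 ctr 3.84170696501236
272 273.5 358.5 -18.199730845230476 25.881006359805838 ctr 3.8406377572876806
```

View pics/w8c.png

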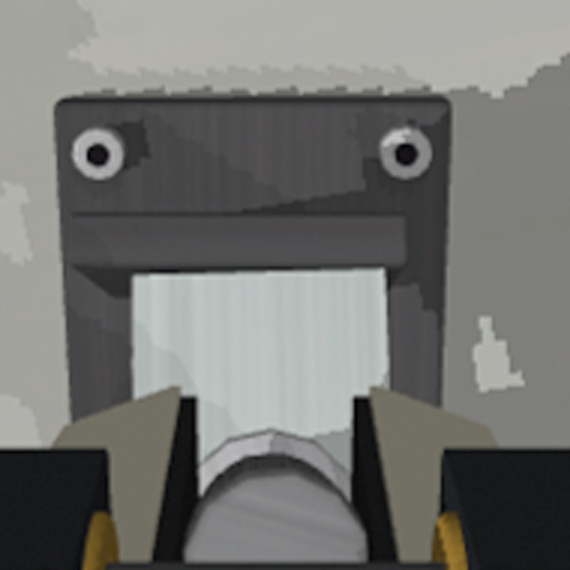

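Emit:
{"method": "step_arm", "body": {
  "series": [
    [[0.014,0.0002,0.0007,-0.0004,0],[0.014,0.0003,0.0013,-0.0004,0],[0.014,0.0004,0.0019,-0.0004,0],[0.014,0.0005,0.0025,-0.0004,0],[0.014,0.0006,0.0031,-0.0004,0],[0.014,0.0007,0.0037,-0.0004,0],[0.014,0.0008,0.0042,-0.0004,0],[0.014,0.0008,0.0042,-0.0004,0]]
  ]
}}

```text
clock: 19.23
position: [0.558, 0.1569, 0.1744]
ee_rot: [-0.305, -3.122, 0.017]
force: [-5.2, -8.7, 10.1]
width: 0.229
```

```bash
python3 m.py w9
```

```text
19.2333 [0.558  0.1569 0.1744] 21.109220384144272 tip [ -0.5337   9.7018 -15.3905] Fbed [ 1.1118 -9.535  10.6763] tq [-2.6984  1.3725 -0.4169]
258 270.5 355.5 -18.092702497518708 26.21631610485186 ctr 4.061806803666576
265 271.5 355.5 -17.516027836027273 26.16337905076936 ctr 4.323675607371044
272 271.5 356.5 -17.462368365222222 26.627957861915935 ctr 4.582794748346856
```

Emit:
{"method": "step_arm", "body": {
  "series": [
    [[0.014,-0.0004,0.0001,0.0009,0],[0.014,-0.0008,0.0002,0.0018,0],[0.014,-0.0012,0.0002,0.0027,0],[0.014,-0.0012,0.0002,0.0027,0],[0.014,-0.0012,0.0002,0.0027,0]]
  ]
}}

```text
clock: 19.7
position: [0.5569, 0.157, 0.177]
ee_rot: [-0.305, -3.122, 0.017]
force: [0.9, -4.5, -2.8]
width: 0.231
```

```bash
python3 m.py w10; python3 - <<'E'
from h import *
z=load('w10')
print([B(on_plane(z,230+a/3-.3,160+215/3-.3,O+.032*N,N)) for a in (70,405)])
grab('scene','s10');z=load('s10');h=45;u0,v0=241,148
cv2.imwrite('pics/s10c.png',cv2.resize(np.clip(z['im'][v0:v0+2*h,u0:u0+2*h,::-1]*1.4,0,255).astype(np.uint8),None,fx=6,fy=6,interpolation=cv2.INTER_CUBIC))
E
```

```text
19.7 [0.5569 0.157  0.177 ] 21.28485768538757 tip [ -0.4249   9.6041 -12.5849] Fbed [ 0.4129 -4.2333 -3.2747] tq [-1.2001 -0.2035 -0.1521]
258 273.5 357.5 -16.994937824506536 27.350325316795157 ctr 5.17769374614431
265 273.5 357.5 -16.9426925007421 27.294450189186733 ctr 5.175878844222316
272 273.5 357.5 -16.89070169367135 27.238846491593627 ctr 5.174072398961139
[array([-50.0129, -27.7824,  32.    ]), array([-49.7217,  31.2065,  32.    ])]
```

View pics/w10c.png

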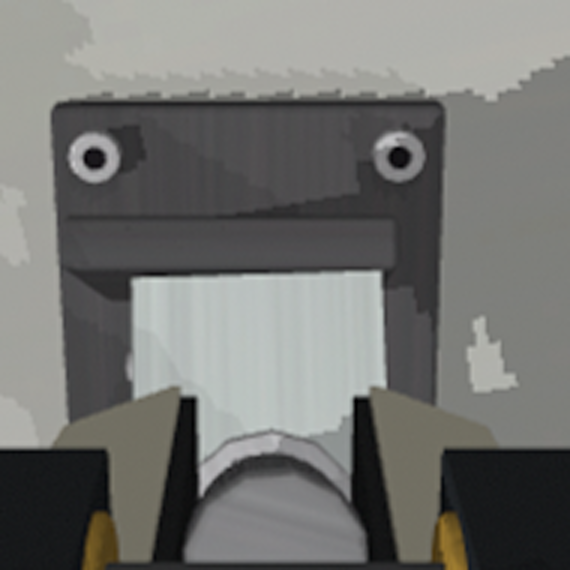

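View pics/s10c.png

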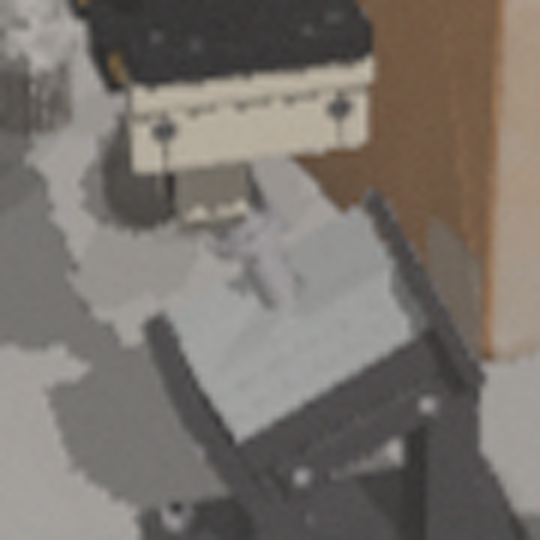

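Emit:
{"method": "step_arm", "body": {
  "series": [
    [[0.014,0.0004,-0.0001,-0.0009,0],[0.014,0.0008,-0.0002,-0.0018,0],[0.014,0.0012,-0.0002,-0.0027,0],[0.014,0.0015,-0.0003,-0.0033,0],[0.014,0.0017,-0.0003,-0.0036,0],[0.014,0.0017,-0.0003,-0.0036,0]]
  ]
}}

```text
clock: 20.3
position: [0.5585, 0.1566, 0.1734]
ee_rot: [-0.305, -3.122, 0.017]
force: [-0.6, -5.4, 1.7]
width: 0.233
```

```bash
python3 -c "
from h import *
rep()"
```

```text
20.3 [0.5585 0.1566 0.1734] 21.402940249317773 tip [ -0.4201   9.5737 -16.5302] Fbed [ 1.1037 -5.4009  1.364 ] tq [-1.2788  0.2746 -0.1583]
```

Emit:
{"method": "step_arm", "body": {
  "series": [
    [[0.014,0.0004,-0.0001,-0.0009,0],[0.014,0.0008,-0.0002,-0.0018,0],[0.014,0.0012,-0.0002,-0.0027,0],[0.014,0.0017,-0.0003,-0.0036,0],[0.014,0.0017,-0.0003,-0.0036,0]]
  ]
}}

```text
clock: 20.72
position: [0.5602, 0.1563, 0.17]
ee_rot: [-0.305, -3.122, 0.017]
force: [-1.2, -4.5, 3.1]
width: 0.229
```

```bash
python3 -c "
from h import *
rep()"
```

```text
20.7167 [0.5602 0.1563 0.17  ] 21.10239961276878 tip [ -0.3053   9.5518 -20.3901] Fbed [ 1.0135 -4.6681  2.9272] tq [-1.3489  0.3861 -0.0909]
```

Emit:
{"method": "step_arm", "body": {
  "series": [
    [[0.014,0.0006,-0.0006,-0.0018,0],[0.014,0.0014,-0.0012,-0.0036,0],[0.014,0.0022,-0.0017,-0.0054,0],[0.014,0.003,-0.002,-0.0072,0],[0.014,0.0039,-0.0022,-0.0091,0],[0.014,0.0047,-0.0024,-0.0109,0],[0.014,0.0055,-0.0026,-0.0127,0],[0.014,0.0055,-0.0026,-0.0127,0]]
  ]
}}

```text
clock: 21.38
position: [0.5657, 0.1544, 0.1574]
ee_rot: [-0.304, -3.122, 0.016]
force: [-0.9, -3.0, 1.2]
width: 0.231
```

```bash
python3 -c "
from h import *
rep()"
```

```text
21.3833 [0.5657 0.1544 0.1574] 21.272534286975837 tip [ -0.3928   8.6941 -34.2929] Fbed [ 0.2424 -3.1281  1.1905] tq [-0.6776  0.211  -0.0726]
```

Emit:
{"method": "step_arm", "body": {
  "series": [
    [[0.014,0.0003,-0.0005,-0.0009,0],[0.014,0.0006,-0.0009,-0.0018,0],[0.014,0.001,-0.0012,-0.0027,0],[0.014,0.0014,-0.0013,-0.0036,0],[0.014,0.0018,-0.0014,-0.0045,0],[0.014,0.002,-0.0014,-0.005,0],[0.014,0.002,-0.0014,-0.005,0]]
  ]
}}

```text
clock: 21.97
position: [0.5669, 0.154, 0.1542]
ee_rot: [-0.303, -3.121, 0.013]
force: [-12.9, -2.2, 24.7]
width: 0.229
```

```bash
python3 m.py w11; python3 - <<'E'
from h import *
grab('scene','s11');z=load('s11');h=45;u0,v0=241,148
cv2.imwrite('pics/s11c.png',cv2.resize(np.clip(z['im'][v0:v0+2*h,u0:u0+2*h,::-1]*1.4,0,255).astype(np.uint8),None,fx=6,fy=6,interpolation=cv2.INTER_CUBIC))
E
```

```text
21.9667 [0.5669 0.154  0.1542] 21.039973102992025 tip [ -0.577    8.5327 -37.6371] Fbed [-0.6532 -4.5264 27.5672] tq [-0.7758  2.5789 -0.084 ]
258 269.5 363.5 -16.63293377595734 27.3235784121725 ctr 5.345322318107579
265 269.5 352.5 -16.581265876396582 22.14761336630207 ctr 2.7831737449527445
272 269.5 364.5 -16.529851627155715 27.67528491743977 ctr 5.5727166451420285
```

View pics/s11c.png

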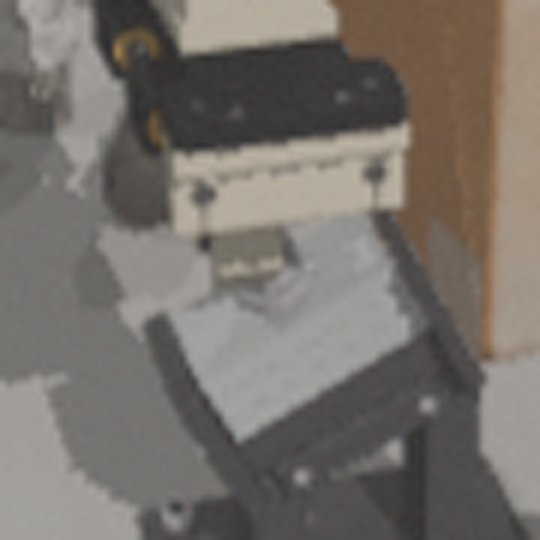

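Emit:
{"method": "step_arm", "body": {
  "series": [
    [[0.014,0,-0.001,0,0],[0.014,0,-0.001,0,0],[0.022,0,-0.001,0,0],[0.026,0,-0.001,0,0],[0.03,0,-0.001,0,0],[0.04,0,-0.001,0,0],[0.05,0,-0.001,0,0],[0.06,0,-0.001,0,0],[0.07,0,-0.001,0,0],[0.07,0,-0.001,0,0]]
  ]
}}

```text
clock: 22.9
position: [0.567, 0.153, 0.1542]
ee_rot: [-0.303, -3.121, 0.013]
force: [0.1, -0.5, -0.3]
width: 0.641
```

Emit:
{"method": "step_arm", "body": {
  "series": [
    [[0.07,-0.003,0.0005,0.006,0],[0.07,-0.008,0.0015,0.018,0],[0.07,-0.016,0.003,0.035,0],[0.07,-0.025,0.004,0.055,0],[0.07,-0.035,0.004,0.075,0],[0.07,-0.045,0.004,0.095,0],[0.07,-0.055,0.004,0.11,0],[0.07,-0.06,0.004,0.115,0],[0.07,-0.06,0.004,0.115,0]]
  ]
}}

```text
clock: 23.65
position: [0.5066, 0.1575, 0.2713]
ee_rot: [-0.302, -3.124, 0.01]
force: [0.5, 0.6, 0.2]
width: 0.764
```

```bash
python3 - <<'E'
from h import *
rep()
grab('scene','s12');z=load('s12');h=45;u0,v0=241,148
cv2.imwrite('pics/s12c.png',cv2.resize(np.clip(z['im'][v0:v0+2*h,u0:u0+2*h,::-1]*1.4,0,255).astype(np.uint8),None,fx=6,fy=6,interpolation=cv2.INTER_CUBIC))
grab('wrist','w12');i=load('w12')['im'][140:350,230:420,::-1];cv2.imwrite('pics/w12c.png',cv2.resize(i,None,fx=3,fy=2.8,interpolation=2))
E
```

```text
23.65 [0.5066 0.1575 0.2713] 70.30059430102564 tip [-5.457   0.8629 93.7949] Fbed [0.3919 0.6719 0.0108] tq [ 0.0253 -0.0251  0.0178]
```

View pics/s12c.png

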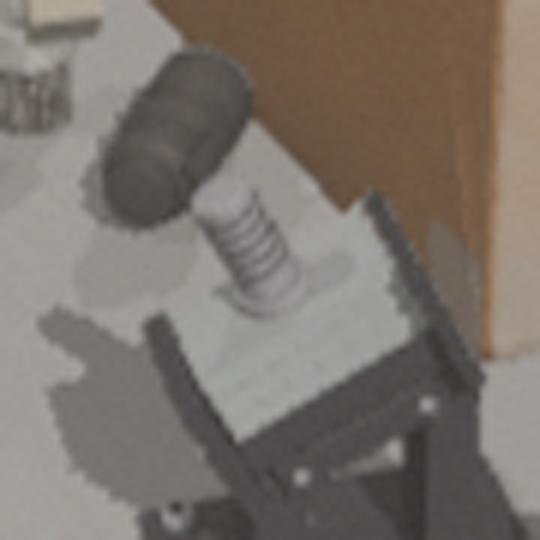

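View pics/w12c.png

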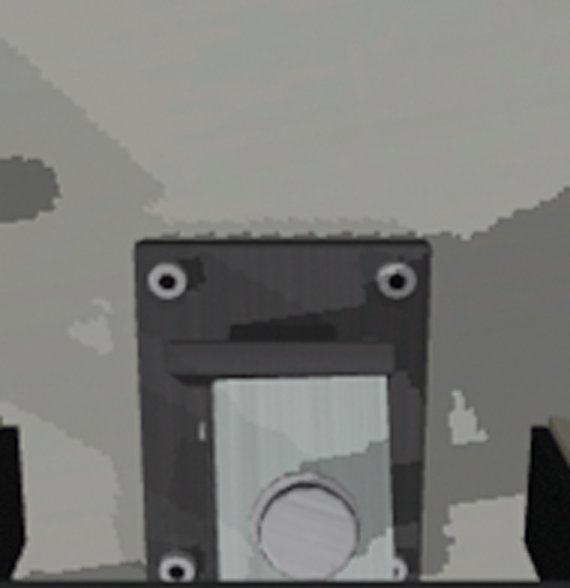

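```bash
python3 - <<'E'
from h import *
w=load('w12'); s=load('s12')
p=(331.7,329.0)
L=np.array([B(at_depth(w,p[0]+a,p[1]+b,0)) for a in range(-10,11,2) for b in range(-10,8,2)]); print('top depth',np.median(L,0),L.std(0))
L=np.array([B(at_depth(w,230+a/3-.3,140+b/2.8-.3,0)) for a in range(225,260,4) for b in range(400,470,5)]); print('plate',np.median(L,0),L[:,2].std())
q=(241+212/6-.4,148+203/6-.4)
o1,r1=ray(w,*p);o2,r2=ray(s,*q)
t=np.linalg.lstsq(np.c_[r1,-r2],o2-o1,rcond=None)[0];print(B(o1+t[0]*r1),B(o2+t[1]*r2))
print('collar L/R if z=36', [B(on_plane(w,230+a/3-.3,140+518/2.8-.3,O+.036*N,N)) for a in (250,361)])
print('plate edges',[B(on_plane(w,230+a/3-.3,140+450/2.8-.3,O+.03*N,N)) for a in (213,389)])
E
```

```text
top depth [-2.3512  5.6421 77.7558] [3.2974 4.1098 0.7063]
plate [-24.5977 -10.2138  29.6596] 0.7027531927780319
[-1.1012  5.6321 78.1229] [-3.5187  5.388  77.9751]
collar L/R if z=36 [array([-1.7698, -7.705 , 36.    ]), array([-1.7169, 19.9773, 36.    ])]
plate edges [array([-19.8415, -17.3783,  30.    ]), array([-19.7299,  27.717 ,  30.    ])]
```

View pics/s12.png

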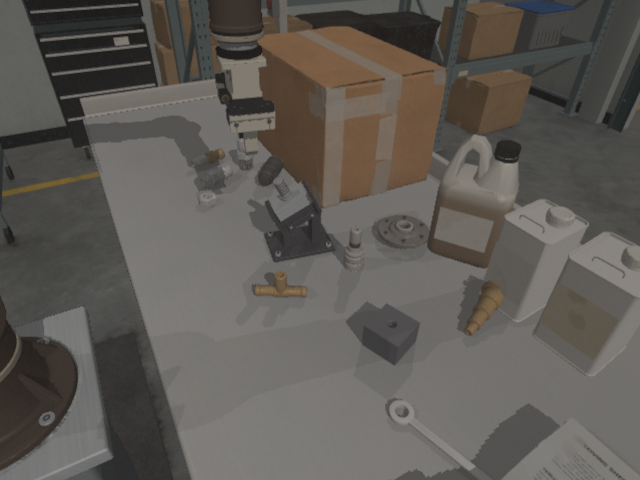

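The picture shows the pin seated on the stand at about (290,195) and the rest empty at (392,330). The tee at (280,287) and the arbor at (355,250) are where they began, and the gripper is clear of everything.

```bash
python3 -c "
from h import *
print(arm.sign_off()); print(observe()['clock'])"
```

```text
the job is handed in; nothing more can be done
None
the job is handed in; nothing more can be done
```

I squared the plates and put the pin through all three, the slot and the nut plate. It sits on its collar, let go. I handed the job in at about 24 s of the 61 s.

**What I did**
1. I pinched the three plates across their width at 15 N, down to 44 mm.
2. I gripped the pin in its rest, lifted it partway and leaned it to about 25° against the rim of the hole.
3. I fed it through the plates until it touched the nut plate, then moved along y with the pack, lifting and lowering, until it dropped through.
4. I pushed it to the collar, opened the jaws and backed away.

**Last checks**
- **Pin seated:** the handle top is about 78 mm above the bed and the top plate about 29.7 mm. The 48 mm between them matches a collar resting on the plate.
- **Position along y:** the pin and top plate both ended about 5 to 6 mm to +y of the slot's middle. That agrees with where I had glimpsed the nut hole through the plates, about +6 mm.
- **Forces:** the highest wrist force I read was about 28 N, on first touching the nut plate and again when the collar landed.
- **Bystanders:** the brass tee and the arbor look unmoved in the last picture.

**What disagreed**
- **First search stuck:** it had too much push. The pin leaned in the jaws and the plates lagged, so I gripped harder and used lift-and-lower steps with less push.
- **Collar contact:** by the arm's own position the collar touched about 1 mm early, but the camera heights after letting go show it fully seated.
- **Lower two plates:** I did not measure them again at the end. They can be off only by the play between the pin and their holes, about 1.25 mm.

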